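# Empty the stones out of a bonsai pot and put it on show

### The job

The mustard-yellow bonsai pot still has five pumice stones in it. Lift it over the green tray with the stones inside, tip it until every stone has dropped into the tray, then stand the empty pot upright on its feet in the middle of the round straw mat, setting it down gently. Leave the maroon pot, the brush and the saucer where they are.

Things in the scene. Friction and masses are not known exactly. Their poses are not given: they have to be found in the camera images.
- pot: mustard-yellow glazed bonsai pot holding the stones, 0.28 to 0.46 kg, 126 mm long at the rim (x), 64 wide (y), 78 tall (z up). Long sides (+y, -y) flat, upright, 64 mm apart: grip there. Short ends slope out, from 80 mm apart at the foot to 126 at the rim: pour over either. Walls 5 mm, open top, inner floor 12 mm up, four feet within 80 x 64 mm. Origin: centre of underside, on the table at the start
- tray: fixed green open plastic tray, 260 mm (x) by 200 mm (y) outside, 50 mm tall, walls 5 mm, floor 5 mm. Origin: centre of its underside, on the table
- turntable: fixed round display stand, a black disc topped with a woven straw mat; 210 mm across (mat 204 mm), the mat's flat top 28 mm above the table. It does not turn. Origin: centre of its underside, on the table. It and the pot stand on opposite sides of the tray, either way round
- maroon_pot: bystander: small round maroon pot, 84 mm across, 65 mm tall; origin at the centre of its underside
- brush: bystander: hand brush lying on the table, about 200 mm long along its x; origin near its middle, on the underside
- saucer: bystander: blue ceramic saucer, 110 mm across, 18 mm tall; origin at the centre of its underside
- stone0: one of the five loose pale grey pumice stones in the pot, a rounded lump about 24 mm across, 16 g; origin at its centre
- stone1: one of the five loose pale grey pumice stones in the pot, a rounded lump about 24 mm across, 16 g; origin at its centre
- stone2: one of the five loose pale grey pumice stones in the pot, a rounded lump about 24 mm across, 16 g; origin at its centre
- stone3: one of the five loose pale grey pumice stones in the pot, a rounded lump about 24 mm across, 16 g; origin at its centre
- stone4: one of the five loose pale grey pumice stones in the pot, a rounded lump about 24 mm across, 16 g; origin at its centre
There are look-alikes about, which are no part of the job. What is shaped like the pot but blue or turquoise is not meant.

How it is judged (in metres and radians):
On the way, in this order (a step that is already met when the one before it is completed fails the run):
1. the pot is lifted over the tray with all five stones still in it (horizontal distance between pot and tray below 0.2 m and height (world z) of pot above 0.05 m and distance between pot and stone0 below 0.09 m and distance between pot and stone1 below 0.09 m and distance between pot and stone2 below 0.09 m and distance between pot and stone3 below 0.09 m and distance between pot and stone4 below 0.09 m), for 0.1 s.
2. all five stones are in the tray while the pot is held tipped above it (x of stone0 in the frame of tray between -0.13 and 0.13 m and y of stone0 in the frame of tray between -0.1 and 0.1 m and height (world z) of each of stone0, stone1, stone2, stone3, stone4 below 0.05 m and x of stone1 in the frame of tray between -0.13 and 0.13 m and y of stone1 in the frame of tray between -0.1 and 0.1 m and x of stone2 in the frame of tray between -0.13 and 0.13 m and y of stone2 in the frame of tray between -0.1 and 0.1 m and x of stone3 in the frame of tray between -0.13 and 0.13 m and y of stone3 in the frame of tray between -0.1 and 0.1 m and x of stone4 in the frame of tray between -0.13 and 0.13 m and y of stone4 in the frame of tray between -0.1 and 0.1 m and horizontal distance between pot and tray below 0.2 m and height (world z) of pot above 0.05 m and angle between pot's own z axis and vertical above 0.7 rad), for 0.05 s.
At the end, for the whole second after the job is handed in: the pot stands at rest upright (within 0.08 rad) on the straw mat, its centre within 40 mm of the mat's centre, and all five stones lie in the tray (horizontal distance between pot and turntable below 0.04 m and height (world z) of pot between 0.024 and 0.033 m and angle between pot's own z axis and vertical below 0.08 rad and linear speed of pot below 0.02 m/s and angular speed of pot below 0.2 rad/s and x of stone0 in the frame of tray between -0.13 and 0.13 m and y of stone0 in the frame of tray between -0.1 and 0.1 m and height (world z) of each of stone0, stone1, stone2, stone3, stone4 below 0.05 m and x of stone1 in the frame of tray between -0.13 and 0.13 m and y of stone1 in the frame of tray between -0.1 and 0.1 m and x of stone2 in the frame of tray between -0.13 and 0.13 m and y of stone2 in the frame of tray between -0.1 and 0.1 m and x of stone3 in the frame of tray between -0.13 and 0.13 m and y of stone3 in the frame of tray between -0.1 and 0.1 m and x of stone4 in the frame of tray between -0.13 and 0.13 m and y of stone4 in the frame of tray between -0.1 and 0.1 m); the robot touches nothing.
It fails at once if the pot is dropped or knocked down hard on the stand (over 150 N) (contact force between pot and turntable above 150 N).
It fails at once if the pot is let go in the air, more than 17 mm above the mat (height (world z) of pot above 0.045 m and contact force between pot and the fingers below 0.05 N).
It fails at once if the maroon pot is moved more than 30 mm (distance of maroon_pot from where it was at the start of the episode above 0.03 m).
It fails at once if the brush is moved more than 30 mm (distance of brush from where it was at the start of the episode above 0.03 m).
It fails at once if the saucer is moved more than 30 mm (distance of saucer from where it was at the start of the episode above 0.03 m).
It also fails if it takes over 51 s, if anything falls off the work surface, if the arm or the gripper's body presses on something with over 40 N, if the wrist force passes 120 N, or if a joint passes its speed limit or range.

### The arm

A 6-joint arm with a two-finger parallel gripper is mounted at the origin on the work surface. World frame = base frame: x ahead of the robot, y to its left, z up, the work surface at z = 0. Lengths are in m, angles in degrees, forces in N, time in s.
With the tool pointing down it reaches from about 0.25 to 0.775 m from the base axis. Payload 4 kg.
Tool frame: the origin (TCP) lies midway between the tips of the shut fingers; the grasp point (between the pads) lies 19 mm behind it (bot.tcp_to_grasp is the distance from the TCP to the grasp point, in m); z points along the fingers, x is the direction in which the jaws open and shut, and the axes are right-handed (so a half turn about z gives the same grasp; the last joint's range is limited). The gripper opens to 94 mm and grips with 3 to 60 N. Pads are 16 mm wide; open, the fingers measure 119 mm over their backs; the gripper's body (75 mm by 177 mm) begins 78 mm behind the grasp point.
Start: joints at [-72.141, 4.996, 78.535, -0, 96.463, -5.907], TCP at [0.222, -0.503, 0.166] pointing down, gripper open.
Joint ranges: [-177.83, 177.83], [-43.37, 116.18], [15.69, 146.23], [-61.86, 241.86], [9.47, 152.12], [-147.06, 147.06]. Speed limits (degrees/s): [159.86, 159.86, 180, 180, 180, 180].

### API

Orientations are given as [roll, pitch, yaw] about the fixed x, y, z axes, in that order (R = Rz(yaw) Ry(pitch) Rx(roll)).
In Python, from station import bot, cams gives the robot as it stands. The module is installed in compiled form; this text tells all that it offers.
- The arm moves only by the tool play_rows, never from a script. Its argument "commands" is a list of rows, each a list of 4 numbers: the shift along the tool's x, y, z in m, then the turn about the tool's z in rad. A call has 1 to 12 rows; each row shifts and turns the commanded pose from where the row before left it, along the tool's axes as they then stand; what a row does not reach is not made up. A row lasts 1/8 s, in which the tool goes at most 62.5 mm and 10.7 degrees, less where a joint would pass 70% of its speed; a pose out of reach is approached as far as the arm can. A call is refused whole if a number of a shift passes 0.0625 or a number of a turn 0.188, either way. A call with a gripper value outside its range is refused whole. "grip" is the finger opening in m, from 0 to 0.094, set as the call begins (left out, the last holds). The fingers move at their own pace and stop on an object; the grip force is fixed at half the most. Time passes only in rows, so rows that do not move let the fingers close. It gives the time, the measured TCP pose, the force and the opening at its end, in the units of the state.
- bot.read_state(): the state, without advancing time (a new reading comes with each control period).
- cams.grab_frame(name): name is "side" or "top"; returns a dict with "image" (420x560x3 uint8, blue, green, red), "vfov" (degrees; the focal length in pixels is half the picture's height over the tangent of half this angle, whatever the lens; pixels are square), "cx", "cy" (the principal point, pixels), "origin" and "attitude" of the camera in the world. Camera axes: x right, y down, z forward; pixel columns grow to the right and rows downward; lengths in m; the calibration is good to about 2 mm. A picture is of the moment at which its call begins. There is no depth.
- bot.job_done(): hands the job in, once; it reports no verdict.
The state is a dict: "clock": time; "qpos": joint angles; "dq": joint speeds; "tau": joint torques, N m; "tcp_pos": TCP position; "tool_rot": TCP orientation; "wrist_force": force on the tool from outside, world axes, zero at the start; "wrist_torque": the same for the moment, N m; "finger_gap": finger opening in m.
Only numpy, scipy, OpenCV 4.12 (cv2) and the standard library are available. Lean on these libraries where they do the work, as an engineer would, in place of code of your own. Each camera call takes 0.05 s, during which the arm holds its last target.

## Working session

There is one attempt and no reset: what is moved stays moved. The work goes in short steps, Python scripts to look and compute and a tool call to move; the robot and the scene stay as the last step left them, time stands still between calls to the robot, and variables do not carry over. Pictures are saved under pics/ and viewed, and the job is handed in when it is done.

Besides the shell and the picture viewer there is one more tool, called after ">>>" by a JSON object that holds its "op" and its "data". play_rows: Moves the arm, as the interface text tells. Its arguments: {"type":"object","properties":{"commands":{"type":"array"},"grip":{"type":"number"}},"required":["commands"]}

```bash
mkdir -p pics; python3 - <<'E'
from station import bot, cams
import cv2
for n in("side","top"):
    f=cams.grab_frame(n); cv2.imwrite(f"pics/{n}0.png",f["image"])
    print(n,{k:f[k] for k in f if k!="image"})
print(bot.read_state(), bot.tcp_to_grasp)
E
```

```text
side {'vfov': 49.03643127718541, 'cx': 283.2703297272306, 'cy': 213.53309742840162, 'origin': array([-0.10595107,  0.88025458,  0.94637614]), 'attitude': array([-130.64959403,   -0.37511353, -140.32288867])}
top {'vfov': 54.411468574243685, 'cx': 273.40518773054805, 'cy': 208.07667870672648, 'origin': array([0.39412159, 0.06838093, 1.0068299 ]), 'attitude': array([-172.62184105,    0.71876171,  -90.6877872 ])}
{'clock': 0.1, 'qpos': array([-7.21400518e+01,  5.03598550e+00,  7.86159775e+01, -5.41260894e-04,
        9.64615846e+01, -5.90708073e+00]), 'dq': array([-9.17938371e-05, -6.74491352e-02, -1.09445776e-01,  7.03189147e-02,
        1.12872537e-01,  5.16463267e-02]), 'tau': array([ 1.79716681e-03, -3.41253626e+01, -3.03301549e+01,  7.19982293e-02,
        3.04431806e-02, -1.08199974e-04]), 'tcp_pos': array([ 0.22147891, -0.5028159 ,  0.16491164]), 'tool_rot': array([-1.79988849e+02,  1.13000052e-01, -6.62330204e+01]), 'wrist_force': array([ 0.18785219,  0.27217653, -0.32118738]), 'wrist_torque': array([ 0.00624288, -0.02902603,  0.02246956]), 'finger_gap': 0.09388773232287036} 0.0188
```

View pics/side0.png

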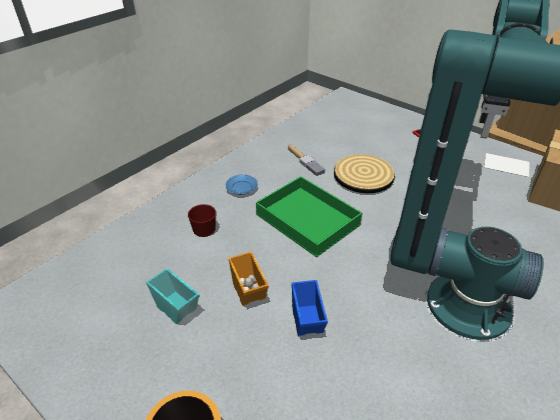

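View pics/top0.png

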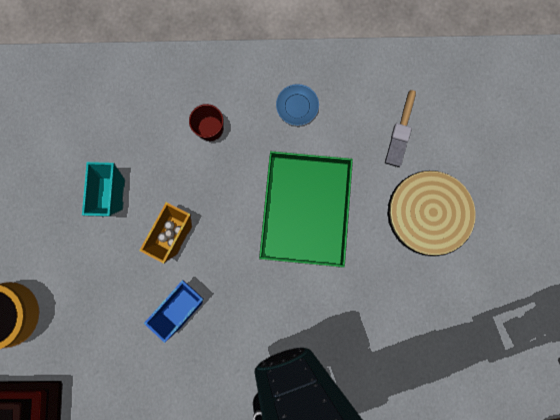

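The pot with stones is at top (166,233) and side (248,278). The tray is at top (307,210), the mat at (433,212), and the blue and turquoise look-alikes sit on either side of the pot. Next I'll measure positions.

```bash
cat > h.py <<'E'
import numpy as np, cv2
from scipy.spatial.transform import Rotation as R
from station import bot, cams
def cam(n):
    f=cams.grab_frame(n); f["f"]=210/np.tan(np.radians(f["vfov"]/2)); f["R"]=R.from_euler("xyz",f["attitude"],degrees=True).as_matrix(); return f
def ray(f,u,v):
    return f["R"]@np.array([(u-f["cx"])/f["f"],(v-f["cy"])/f["f"],1.])
def plane(f,u,v,z):
    d=ray(f,u,v); return f["origin"]+d*(z-f["origin"][2])/d[2]
def proj(f,p):
    c=f["R"].T@(np.array(p)-f["origin"]); return c[:2]/c[2]*f["f"]+[f["cx"],f["cy"]]
def mask(f,lo,hi,roi=None):
    m=cv2.inRange(cv2.cvtColor(f["image"],cv2.COLOR_BGR2HSV),lo,hi)
    if roi:
        z=np.zeros_like(m); a,b,c,d=roi; z[b:d,a:c]=m[b:d,a:c]; m=z
    return m
def big(m):
    cs,_=cv2.findContours(m,cv2.RETR_EXTERNAL,cv2.CHAIN_APPROX_NONE); return max(cs,key=cv2.contourArea)
E
python3 - <<'E'
from h import *
np.set_printoptions(precision=4,suppress=True)
F={n:cam(n) for n in("top","side")}
rois={"top":dict(pot=(130,195,205,275),tray=(250,140,365,275),mat=(380,160,485,265)),"side":dict(pot=(222,245,275,310),tray=(250,170,370,260),mat=(325,145,402,195))}
cols=dict(pot=((10,110,60),(28,255,255)),tray=((50,100,30),(75,255,255)),mat=((12,40,110),(30,200,255)))
hs=dict(pot=.078,tray=.05,mat=.028)
for n,f in F.items():
    for o in cols:
        c=big(mask(f,*cols[o],rois[n][o]))
        pts=np.array([plane(f,*p[0],hs[o])[:2] for p in c])
        r=cv2.minAreaRect((pts*1000).astype(np.float32))
        print(n,o,cv2.contourArea(c),"minrect mm",r)
        if o=="mat": print("   ell",cv2.fitEllipse((pts*1000).astype(np.float32)))
        else:
            hull=cv2.convexHull(c)
            ap=cv2.approxPolyDP(hull,3,True)[:,0]; print([ (tuple(map(int,a)),plane(f,*a,hs[o])[:2].round(4).tolist()) for a in ap])
    im=f["image"]
    a,b,c2,d=rois[n]["pot"]; cv2.imwrite(f"pics/{n}_pot.png",cv2.resize(im[b-5:d+5,a-5:c2+5],None,fx=6,fy=6,interpolation=cv2.INTER_NEAREST))
E
```

```text
top pot 1492.5 minrect mm ((462.57989501953125, 327.28955078125), (65.25483703613281, 125.58939361572266), 62.0915412902832)
[((190, 215), [0.5011, 0.2701]), ((164, 262), [0.3949, 0.3275]), ((140, 250), [0.4226, 0.3828]), ((166, 202), [0.532, 0.326])]
top tray 8969.5 minrect mm ((517.9764404296875, 1.5876693725585938), (199.01039123535156, 258.1803894042969), 83.77800750732422)
[((270, 151), [0.6567, 0.0854]), ((352, 159), [0.634, -0.1106]), ((344, 266), [0.3808, -0.0829]), ((259, 258), [0.4015, 0.1138])]
top mat 5501.0 minrect mm ((506.40155029296875, -302.7413635253906), (203.28512573242188, 200.7449951171875), 89.15248107910156)
   ell ((506.41497802734375, -302.83807373046875), (200.7628936767578, 201.6297149658203), 69.39610290527344)
side pot 1325.0 minrect mm ((450.9026794433594, 342.2438049316406), (77.84536743164062, 161.44149780273438), 62.000064849853516)
[((251, 252), [0.5011, 0.2729]), ((267, 287), [0.39, 0.3357]), ((264, 298), [0.3731, 0.3658]), ((243, 305), [0.3971, 0.4131]), ((228, 258), [0.532, 0.3274])]
side tray 4687.5 minrect mm ((504.4336242675781, 21.60235595703125), (234.84536743164062, 287.75848388671875), 83.82584381103516)
[((256, 202), [0.655, 0.0851]), ((302, 177), [0.6269, -0.109]), ((361, 214), [0.377, -0.0751]), ((358, 226), [0.3548, -0.024]), ((315, 256), [0.3782, 0.1533]), ((260, 217), [0.5987, 0.1295])]
side mat 1559.0 minrect mm ((506.2287292480469, -302.4121398925781), (201.56129455566406, 201.55947875976562), 40.166542053222656)
   ell ((505.689697265625, -301.8844299316406), (200.8411407470703, 202.06991577148438), 39.888607025146484)
```

View pics/top_pot.png

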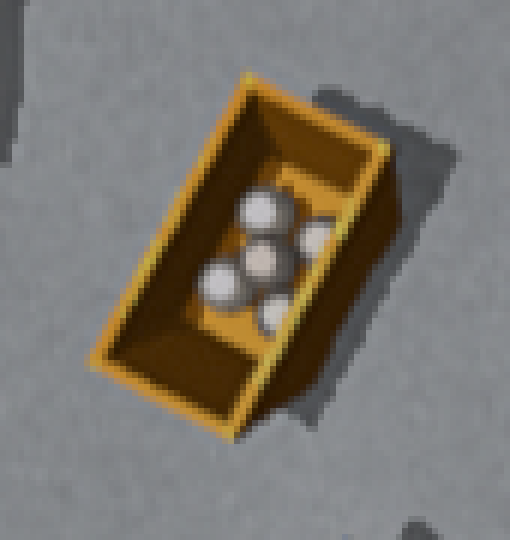

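View pics/side_pot.png

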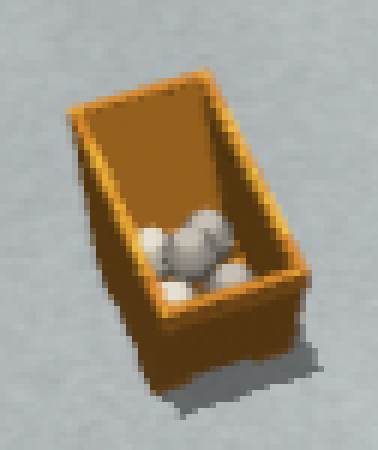

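Both views agree on the pot (0.463, 0.327, long axis −27.9°), the tray (0.518, 0.0015, −6.3°) and the mat (0.506, −0.302). The rows can't tilt the tool directly, so I'll first test in free space what happens to the orientation at the edge of reach.

>>> {"op": "play_rows", "data": {"commands": [[0,0,-0.06,0],[0,0,-0.06,0],[0,0,-0.06,0],[0.06,0,0,0],[0.06,0,0,0],[0.06,0,0,0],[0.06,0,0,0],[0.06,0,0,0],[0.06,0,0,0],[0,0,0,0]], "grip": 0.094}}

```text
clock: 1.45
tcp_pos: [0.3272, -0.7433, 0.2784]
tool_rot: [-180.0, -4.9, -66.2]
wrist_force: [-0.4, 0.1, -1.0]
finger_gap: 0.0945
```

>>> {"op": "play_rows", "data": {"commands": [[0.06,0,0,0],[0.06,0,0,0],[0.06,0,0,0],[0,0,0,0]]}}

```text
clock: 1.95
tcp_pos: [0.3567, -0.8103, 0.2391]
tool_rot: [-180.0, -11.5, -66.2]
wrist_force: [-1.3, 0.1, -0.3]
finger_gap: 0.0943
```

>>> {"op": "play_rows", "data": {"commands": [[-0.06,0,0,0],[-0.06,0,0,0],[-0.06,0,0,0],[0,0,0,0]]}}

```text
clock: 2.45
tcp_pos: [0.2903, -0.6583, 0.2058]
tool_rot: [-180.0, -11.1, -66.2]
wrist_force: [0.3, -0.7, 0.2]
finger_gap: 0.0941
```

```bash
python3 -c "
from h import *
s=bot.read_state();print(s['qpos'],s['tcp_pos'],s['tool_rot'])"
```

```text
[-71.26810099  17.10155771  60.72794335   1.01000208  91.11564081
  -4.9203119 ] [ 0.29025133 -0.65828426  0.20584291] [-179.95791922  -11.10006037  -66.23448835]
```

Useful result: pushing against the reach limit tilts the tool outward, and the tilt persists afterwards.

1. Push at the pot's long-axis azimuth until the tool is tilted about 50°.
2. Grip the pot tilted like that.
3. Turn 180° about tool z over the tray, which tips the pot about 100°.
4. Turn back and place it on the mat.

I'll go to azimuth about −19° and keep pushing.

```bash
cat >> h.py <<'E'
np.set_printoptions(precision=4,suppress=True)
def st():
    s=bot.read_state(); Rt=R.from_euler("xyz",s["tool_rot"],degrees=True).as_matrix(); return s,Rt
def rep():
    s,Rt=st(); a=Rt[:,2]
    print("t",round(s["clock"],2),"q",s["qpos"].round(1),"tcp",s["tcp_pos"],"grasp",s["tcp_pos"]-bot.tcp_to_grasp*a,"gap",s["finger_gap"].__round__(4),"F",s["wrist_force"].round(1))
    print(" tilt",np.degrees(np.arccos(-a[2])).round(1),"az",np.degrees(np.arctan2(a[1],a[0])).round(1),"toolx",Rt[:,0],"tooly",Rt[:,1])
    with open("samples.txt","a") as f: f.write(repr((s["qpos"].tolist(),s["tcp_pos"].tolist(),s["tool_rot"].tolist()))+"\n")
    return s,Rt
def disp(d):
    s,Rt=st(); print("world",np.array(d).round(4),"-> tool",Rt.T@np.array(d))
E
python3 -c "
from h import *
s,Rt=rep(); disp(np.array([.71,-.245,.4])-s['tcp_pos']); disp([.0568,-.0193,0])"
echo "([-72.1400518,5.0359855,78.6159775,-5.4e-4,96.4615846,-5.90708],[0.22147891,-0.5028159,0.16491164],[-179.988849,0.113000052,-66.2330204])">>samples.txt
```

```text
t 2.45 q [-71.3  17.1  60.7   1.   91.1  -4.9] tcp [ 0.2903 -0.6583  0.2058] grasp [ 0.2888 -0.655   0.2243] gap 0.0941 F [ 0.3 -0.7  0.2]
 tilt 11.1 az -66.0 toolx [ 0.3955 -0.8981  0.1925] tooly [-0.9151 -0.4031 -0.0007]
world [0.4197 0.4133 0.1942] -> tool [-0.1678 -0.5509 -0.2304]
world [ 0.0568 -0.0193  0.    ] -> tool [ 0.0398 -0.0442  0.0078]
```

>>> {"op": "play_rows", "data": {"commands": [[-0.017,-0.055,-0.023,0],[-0.017,-0.055,-0.023,0],[-0.017,-0.055,-0.023,0],[-0.017,-0.055,-0.023,0],[-0.017,-0.055,-0.023,0],[-0.017,-0.055,-0.023,0],[-0.017,-0.055,-0.023,0],[-0.017,-0.055,-0.023,0],[-0.017,-0.055,-0.023,0],[-0.017,-0.055,-0.023,0],[0.04,-0.044,0.008,0],[0.04,-0.044,0.008,0]]}}

```text
clock: 3.95
tcp_pos: [0.7668, -0.2716, 0.3503]
tool_rot: [-177.3, -14.4, -66.2]
wrist_force: [-0.4, 0.6, 0.5]
finger_gap: 0.0942
```

```bash
python3 -c "
from h import *
s,Rt=rep(); disp([.0568,-.0193,0])"
```

```text
t 3.95 q [-19.4  37.5  15.7  -9.4 114.6  41.6] tcp [ 0.7668 -0.2716  0.3503] grasp [ 0.7641 -0.2676  0.3685] gap 0.0942 F [-0.4  0.6  0.5]
 tilt 14.6 az -55.4 toolx [ 0.3911 -0.8862  0.2485] tooly [-0.9091 -0.4141 -0.0458]
world [ 0.0568 -0.0193  0.    ] -> tool [ 0.0393 -0.0436  0.0122]
```

>>> {"op": "play_rows", "data": {"commands": [[0.04,-0.044,0.008,0],[0.04,-0.044,0.008,0],[0.04,-0.044,0.008,0],[0.04,-0.044,0.008,0],[0.04,-0.044,0.008,0],[0.04,-0.044,0.008,0]]}}

```text
clock: 4.7
tcp_pos: [0.911, -0.3277, 0.2737]
tool_rot: [-167.6, -23.3, -67.6]
wrist_force: [-0.1, -0.0, 0.0]
finger_gap: 0.0939
```

```bash
python3 -c "
from h import *
s,Rt=rep(); disp([.0568,-.0193,0])"
```

```text
t 4.7 q [-19.9  45.2  15.7  -8.2  94.   42.7] tcp [ 0.911  -0.3277  0.2737] grasp [ 0.9045 -0.3225  0.2906] gap 0.0939 F [-0.1 -0.   0. ]
 tilt 26.3 az -38.5 toolx [ 0.3506 -0.8487  0.396 ] tooly [-0.8702 -0.4515 -0.1972]
world [ 0.0568 -0.0193  0.    ] -> tool [ 0.0363 -0.0407  0.025 ]
```

```bash
python3 -c "
from h import *
disp([.045,-.0155,.025])"
```

```text
world [ 0.045  -0.0155  0.025 ] -> tool [ 0.0388 -0.0371 -0.0026]
```

>>> {"op": "play_rows", "data": {"commands": [[0.039,-0.037,-0.003,0],[0.039,-0.037,-0.003,0],[0.039,-0.037,-0.003,0],[0.039,-0.037,-0.003,0],[0.039,-0.037,-0.003,0],[0.039,-0.037,-0.003,0]]}}

```text
clock: 5.45
tcp_pos: [0.9735, -0.3553, 0.3353]
tool_rot: [-156.7, -32.1, -70.8]
wrist_force: [-0.6, -0.1, -1.0]
finger_gap: 0.0937
```

```bash
python3 -c "
from h import *
s,Rt=rep(); disp([.045,-.0155,.025]);disp([.0568,-.0193,0])"
```

```text
t 5.45 q [-20.6  44.2  15.7  -7.1  81.8  42. ] tcp [ 0.9735 -0.3553  0.3353] grasp [ 0.9635 -0.3491  0.3499] gap 0.0937 F [-0.6 -0.1 -1. ]
 tilt 39.0 az -31.7 toolx [ 0.2791 -0.7996  0.5318] tooly [-0.7974 -0.5015 -0.3356]
world [ 0.045  -0.0155  0.025 ] -> tool [ 0.0382 -0.0365  0.0098]
world [ 0.0568 -0.0193  0.    ] -> tool [ 0.0313 -0.0356  0.0368]
```

>>> {"op": "play_rows", "data": {"commands": [[0.038,-0.037,0.01,0],[0.038,-0.037,0.01,0],[0.038,-0.037,0.01,0],[0.038,-0.037,0.01,0],[0.038,-0.037,0.01,0],[0.038,-0.037,0.01,0]]}}

```text
clock: 6.2
tcp_pos: [1.036, -0.377, 0.3898]
tool_rot: [-144.3, -40.0, -76.3]
wrist_force: [-0.9, 0.6, -1.3]
finger_gap: 0.0937
```

```bash
python3 -c "
from h import *
s,Rt=rep()
f=cam('top'); 
for nm,lo,hi,roi in(('blue',(105,150,60),(125,255,255),(135,270,215,350)),):
    c=big(mask(f,lo,hi,roi)); pts=np.array([plane(f,*p[0],.078)[:2] for p in c]); print(cv2.boxPoints(cv2.minAreaRect((pts*1000).astype(np.float32))))
S=[eval(l) for l in open('samples.txt')]; print(len(S))
from scipy.optimize import least_squares
def rx(a):return R.from_euler('x',a,degrees=True)
def fk(p,q):
    a1,d1,L2,e,L3,d6,off=p
    z=lambda t:R.from_euler('z',t,degrees=True); y=lambda t:R.from_euler('y',t,degrees=True)
    A=z(q[0])*y(q[1]); P=z(q[0]).apply([a1,off,d1])+A.apply([0,0,L2])
    A=A*y(q[2]); P=P+A.apply([e,0,L3]); A=A*z(q[3])*y(q[4]); P=P+A.apply([0,0,d6]); A=A*z(q[5]); return P,A
def res(p): return np.concatenate([fk(p,q)[0]-t for q,t,_ in S])
r=least_squares(res,[0,.3,.4,0,.4,.3,.06]); print(r.x,np.abs(r.fun).max())
for q,t,o in S: print(fk(r.x,q)[1].as_matrix().round(2).tolist(), R.from_euler('xyz',o,degrees=True).as_matrix().round(2).tolist())
"
```

```text
t 6.2 q [-21.   44.6  15.7  -6.   68.5  41.4] tcp [ 1.036  -0.377   0.3898] grasp [ 1.023  -0.37    0.4015] gap 0.0937 F [-0.9  0.6 -1.3]
 tilt 51.5 az -28.1 toolx [ 0.182  -0.7441  0.6428] tooly [-0.7    -0.5571 -0.4468]
[[217.2316 320.0067]
 [310.1661 235.6231]
 [354.8583 284.844 ]
 [261.9237 369.2277]]
6
[-0.      0.1526  0.449   0.1007  0.4998  0.3901  0.0566] 4.171865713997747e-09
[[-0.4, 0.92, 0.08], [0.9, 0.4, -0.18], [-0.19, 0.0, -0.98]] [[0.4, -0.92, 0.08], [-0.9, -0.4, -0.18], [0.19, -0.0, -0.98]]
[[-0.4, 0.92, -0.0], [0.92, 0.4, 0.0], [0.0, 0.0, -1.0]] [[0.4, -0.92, -0.0], [-0.92, -0.4, 0.0], [-0.0, -0.0, -1.0]]
[[-0.39, 0.91, 0.14], [0.89, 0.41, -0.21], [-0.25, 0.05, -0.97]] [[0.39, -0.91, 0.14], [-0.89, -0.41, -0.21], [0.25, -0.05, -0.97]]
[[-0.35, 0.87, 0.35], [0.85, 0.45, -0.28], [-0.4, 0.2, -0.9]] [[0.35, -0.87, 0.35], [-0.85, -0.45, -0.28], [0.4, -0.2, -0.9]]
[[-0.28, 0.8, 0.53], [0.8, 0.5, -0.33], [-0.53, 0.34, -0.78]] [[0.28, -0.8, 0.53], [-0.8, -0.5, -0.33], [0.53, -0.34, -0.78]]
[[-0.18, 0.7, 0.69], [0.74, 0.56, -0.37], [-0.64, 0.45, -0.62]] [[0.18, -0.7, 0.69], [-0.74, -0.56, -0.37], [0.64, -0.45, -0.62]]
```

The kinematic fit reproduces the readings almost exactly (residual 4e-9), so I can check whether planned poses are reachable. The tool is now tilted 51.5° at azimuth −28.1°, which lines up with the pot.

```bash
cat >> h.py <<'E'
from scipy.optimize import least_squares
LO=np.array([-177.83,-43.37,15.69,-61.86,9.47,-147.06]);HI=np.array([177.83,116.18,146.23,241.86,152.12,147.06])
def fk(q,p=(0,.1526,.449,.1007,.4998,.3901,.0566)):
    a1,d1,L2,e,L3,d6,off=p
    z=lambda t:R.from_euler('z',t,degrees=True); y=lambda t:R.from_euler('y',t,degrees=True)
    A=z(q[0])*y(q[1]); P=z(q[0]).apply([a1,off,d1])+A.apply([0,0,L2])
    A=A*y(q[2]); P=P+A.apply([e,0,L3]); A=A*z(q[3])*y(q[4]); P=P+A.apply([0,0,d6]); return P,A*z(q[5]+180)
def ik(T,Rt,q0):
    def f(q):
        P,A=fk(q); return np.r_[(P-T)*5,(R.from_matrix(Rt).inv()*A).as_rotvec()]
    r=least_squares(f,np.clip(q0,LO+.01,HI-.01),bounds=(LO,HI),x_scale=50); return r.x,np.abs(r.fun).max()
E
python3 - <<'E'
from h import *
s,Rt=st(); a=Rt[:,2]
u=np.array([np.cos(np.radians(-27.9)),np.sin(np.radians(-27.9)),0]); v=np.array([-u[1],u[0],0])
for al in(55.2,-124.8):
    Rg=Rt@R.from_euler('z',al,degrees=True).as_matrix(); print("al",al,"x",Rg[:,0])
    q=s["qpos"]
    G0=np.array([.4627,.3268,.052])+.005*u+.008*v
    def go(G,Rr,q,n=12,g0=None):
        for k in range(1,n+1):
            g=g0+(G-g0)*k/n
            q,e=ik(g+a*bot.tcp_to_grasp,Rr,q)
            if e>1e-3: print("  FAIL",k,e)
        print(G,q.round(1)); return q
    cur=s["tcp_pos"]-a*.0188
    q=go(G0+[0,0,.15],Rg,q,12,cur); qa=go(G0,Rg,q,4,G0+[0,0,.15])
    Gt=np.array([.56,-.02,.17])
    q=go(Gt+[0,0,.05],Rg,q,8,G0+[0,0,.15]); qt=q
    for sg in(1,-1):
        q=qt
        for k in range(1,19):
            q,e=ik(Gt+[0,0,.05]+a*.0188,Rg@R.from_euler('z',10*k*sg,degrees=True).as_matrix(),q)
            if e>1e-3: print(" rotfail",sg,k,e);break
        print(" rot",sg,q.round(1))
    q=go(np.array([.506,-.302,.14]),Rg,qt,8,Gt+[0,0,.05])
E
```

```text
al 55.2 x [-0.4708 -0.8822 -0.0004]
  FAIL 8 0.04110186296805205
  FAIL 9 0.09667266833400018
  FAIL 10 0.15357728921834704
  FAIL 11 0.21109222583345444
  FAIL 12 0.2827650340415704
[0.4709 0.3315 0.202 ] [ 45.5  -6.5  94.  -31.4  74.7 147.1]
  FAIL 1 0.2911243252940763
  FAIL 2 0.31485080574522706
  FAIL 3 0.33853927153197955
  FAIL 4 0.3624027576566497
[0.4709 0.3315 0.052 ] [ 39.2  -4.  107.5 -25.1  55.3 147.1]
  FAIL 1 0.2397998323710671
  FAIL 2 0.20786925553577085
  FAIL 3 0.172762047668462
  FAIL 4 0.13572994563127447
  FAIL 5 0.09786804418514322
  FAIL 6 0.060072770560602506
  FAIL 7 0.022994377924795594
[ 0.56 -0.02  0.22] [ 11.1 -23.2 114.8 -39.4  51.3 144. ]
 rotfail 1 1 0.029970261726308244
 rot 1 [  8.2 -24.4 114.6 -33.9  50.2 147.1]
 rot -1 [ 11.1 -23.2 114.8 -39.4  51.3 -36. ]
[ 0.506 -0.302  0.14 ] [-44.4 -23.4 124.4  25.4  31.   57.5]
al -124.8 x [0.4708 0.8822 0.0004]
[0.4709 0.3315 0.202 ] [ 59.1   3.9  94.  -52.1  83.    4.5]
[0.4709 0.3315 0.052 ] [ 59.1  13.5 102.1 -55.3  72.4  19.1]
[ 0.56 -0.02  0.22] [ 11.1 -23.2 114.8 -39.4  51.3 -36. ]
 rot 1 [ 11.1 -23.2 114.8 -39.4  51.3 144. ]
 rotfail -1 12 0.04996385455211207
 rot -1 [  14.5  -21.7  115.6  -46.3   52.3 -147.1]
[ 0.506 -0.302  0.14 ] [ -44.4  -23.4  124.4   25.4   31.  -122.5]
```

```bash
python3 -c "
from h import *
disp(np.array([-.552,.7015,-.2])/17)"
```

```text
world [-0.0325  0.0413 -0.0118] -> tool [-0.0441  0.005  -0.0304]
```

>>> {"op": "play_rows", "data": {"commands": [[-0.044,0.005,-0.03,0],[-0.044,0.005,-0.03,0],[-0.044,0.005,-0.03,0],[-0.044,0.005,-0.03,0],[-0.044,0.005,-0.03,0],[-0.044,0.005,-0.03,0]]}}

```text
clock: 7.0
tcp_pos: [0.8436, -0.1316, 0.3216]
tool_rot: [-144.2, -39.9, -76.3]
wrist_force: [0.7, 1.2, -0.1]
finger_gap: 0.094
```

>>> {"op": "play_rows", "data": {"commands": [[0,0,0,-0.1815],[0,0,0,-0.1815],[0,0,0,-0.1815],[0,0,0,-0.1815],[0,0,0,-0.1815],[0,0,0,-0.1815],[0,0,0,-0.1815],[0,0,0,-0.1815],[0,0,0,-0.1815],[0,0,0,-0.1815],[0,0,0,-0.1815],[0,0,0,-0.1815]]}}

```text
clock: 8.5
tcp_pos: [0.8449, -0.1329, 0.3218]
tool_rot: [128.5, 0.2, 62.1]
wrist_force: [0.1, 0.6, -0.6]
finger_gap: 0.0937
```

```bash
python3 -c "
from h import *
s,Rt=rep(); g=s['tcp_pos']-.0188*Rt[:,2]
disp(np.array([.4709,.3315,.202])-g)"
```

```text
t 8.5 q [ -4.6   8.2  74.1 -23.6  51.1 -59.8] tcp [ 0.8449 -0.1329  0.3218] grasp [ 0.8319 -0.1259  0.3335] gap 0.0937 F [ 0.1  0.6 -0.6]
 tilt 51.5 az -28.0 toolx [ 0.468   0.8837 -0.0031] tooly [ 0.551  -0.2891  0.7829]
world [-0.361   0.4574 -0.1315] -> tool [ 0.2357 -0.4341 -0.336 ]
```

>>> {"op": "play_rows", "data": {"commands": [[0.0196,-0.0362,-0.028,0],[0.0196,-0.0362,-0.028,0],[0.0196,-0.0362,-0.028,0],[0.0196,-0.0362,-0.028,0],[0.0196,-0.0362,-0.028,0],[0.0196,-0.0362,-0.028,0],[0.0196,-0.0362,-0.028,0],[0.0196,-0.0362,-0.028,0],[0.0196,-0.0362,-0.028,0],[0.0196,-0.0362,-0.028,0],[0.0196,-0.0362,-0.028,0],[0.0196,-0.0362,-0.028,0]]}}

```text
clock: 10.0
tcp_pos: [0.4839, 0.3287, 0.1914]
tool_rot: [128.7, -0.3, 61.9]
wrist_force: [0.5, 0.1, -0.2]
finger_gap: 0.094
```

```bash
python3 -c "
from h import *
s,Rt=rep(); g=s['tcp_pos']-.0188*Rt[:,2]
disp(np.array([.4709,.3315,.052])-g)
for n in('top','side'): cv2.imwrite('pics/%s1.png'%n,cam(n)['image'])"
```

```text
t 10.0 q [ 59.2   4.1  93.4 -51.8  83.    4.4] tcp [0.4839 0.3287 0.1914] grasp [0.4709 0.3356 0.2031] gap 0.094 F [ 0.5  0.1 -0.2]
 tilt 51.3 az -27.9 toolx [0.4707 0.8823 0.0049] tooly [ 0.5496 -0.2976  0.7806]
world [-0.     -0.0041 -0.1511] -> tool [-0.0044 -0.1168  0.096 ]
```

View pics/top1.png

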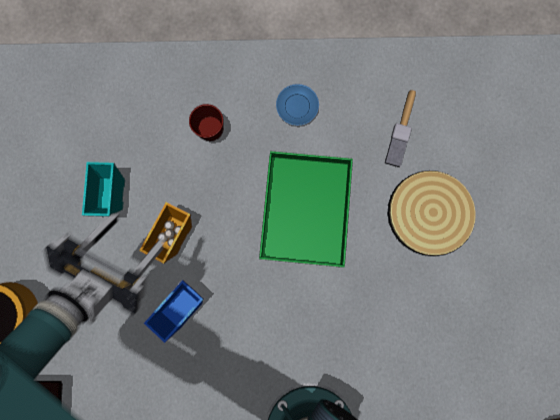

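View pics/side1.png

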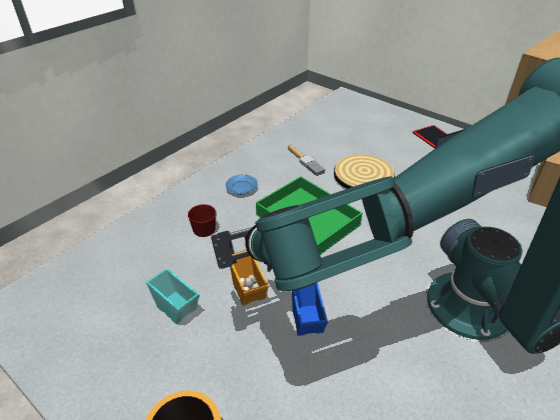

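Top view shows the open fingers at (115,218) and (165,240), straddling the pot (166,233) once parallax is allowed for. The body passes clear of the blue pot, so I'll descend.

>>> {"op": "play_rows", "data": {"commands": [[-0.0008,-0.0234,0.0192,0],[-0.0008,-0.0234,0.0192,0],[-0.0008,-0.0234,0.0192,0],[-0.0008,-0.0234,0.0192,0]]}}

```text
clock: 10.6
tcp_pos: [0.4855, 0.3233, 0.0695]
tool_rot: [128.7, -0.2, 61.8]
wrist_force: [0.0, -1.1, 0.6]
finger_gap: 0.094
```

>>> {"op": "play_rows", "data": {"commands": [[-0.0006,-0.0078,0.0064,0],[-0.0006,-0.0078,0.0064,0],[0,-0.0078,0.0064,0],[0,0,0,0]]}}

```text
clock: 11.1
tcp_pos: [0.4839, 0.3213, 0.0381]
tool_rot: [128.7, 0.0, 61.9]
wrist_force: [0.4, -0.3, 0.9]
finger_gap: 0.0937
```

```bash
python3 -c "
from h import *
s,Rt=rep(); g=s['tcp_pos']-.0188*Rt[:,2]
disp(np.array([.4709,.3315,.052])-g)
for n in('top','side'):
    f=cam(n);cv2.imwrite('pics/%s2.png'%n,f['image']); print(proj(f,g))
a=cv2.imread('pics/top2.png')[180:340,60:240];b=cv2.imread('pics/side2.png')[190:330,180:360]
cv2.imwrite('pics/c2.png',np.hstack([cv2.resize(a,(400,356)),cv2.resize(b,(400,356))]))"
```

```text
t 11.1 q [ 58.8  13.2 102.5 -55.   72.   18.9] tcp [0.4839 0.3213 0.0381] grasp [0.471  0.3282 0.0498] gap 0.0937 F [ 0.4 -0.3  0.9]
 tilt 51.3 az -28.2 toolx [ 0.4716  0.8818 -0.0005] tooly [ 0.5513 -0.2944  0.7806]
world [-0.0001  0.0033  0.0022] -> tool [ 0.0028  0.0007 -0.0026]
[167.7524 229.3853]
[245.4142 276.8423]
```

View pics/c2.png

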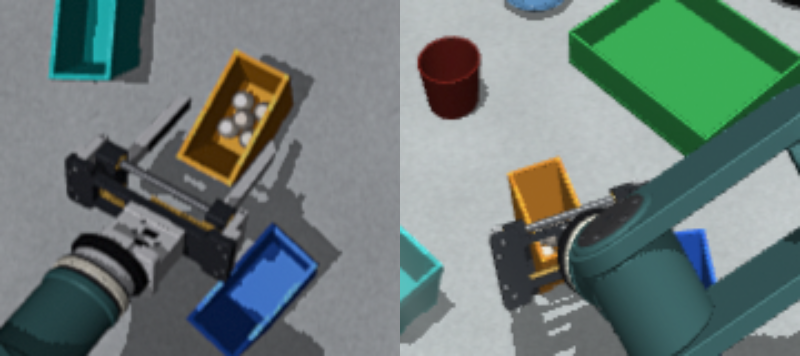

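>>> {"op": "play_rows", "data": {"commands": [[0,0,0,0],[0,0,0,0],[0,0,0,0],[0,0,0,0],[0,0,0,0],[0,0,0,0]], "grip": 0.05}}

```text
clock: 11.95
tcp_pos: [0.4839, 0.3208, 0.0384]
tool_rot: [128.6, 0.1, 61.8]
wrist_force: [-2.1, -2.5, 3.0]
finger_gap: 0.0636
```

>>> {"op": "play_rows", "data": {"commands": [[0,0,0,0],[0,0.0078,-0.0062,0],[0,0.0078,-0.0062,0],[0,0.0078,-0.0062,0],[0,0,0,0]]}}

```text
clock: 12.58
tcp_pos: [0.4844, 0.3224, 0.0695]
tool_rot: [128.7, -0.2, 61.9]
wrist_force: [0.0, -0.2, -4.3]
finger_gap: 0.0637
```

```bash
python3 -c "
from h import *
s,Rt=rep(); g=s['tcp_pos']-.0188*Rt[:,2]
for n in('top','side'):
    f=cam(n);cv2.imwrite('pics/%s3.png'%n,f['image'])
a=cv2.imread('pics/top3.png')[180:340,60:240];b=cv2.imread('pics/side3.png')[190:330,180:360]
cv2.imwrite('pics/c3.png',np.hstack([cv2.resize(a,(400,356)),cv2.resize(b,(400,356))]))"
```

```text
t 12.57 q [ 58.8  10.7 101.2 -54.1  74.1  15.9] tcp [0.4844 0.3224 0.0695] grasp [0.4715 0.3293 0.0812] gap 0.0637 F [ 0.  -0.2 -4.3]
 tilt 51.3 az -28.0 toolx [0.4711 0.8821 0.003 ] tooly [ 0.5503 -0.2965  0.7806]
```

View pics/c3.png

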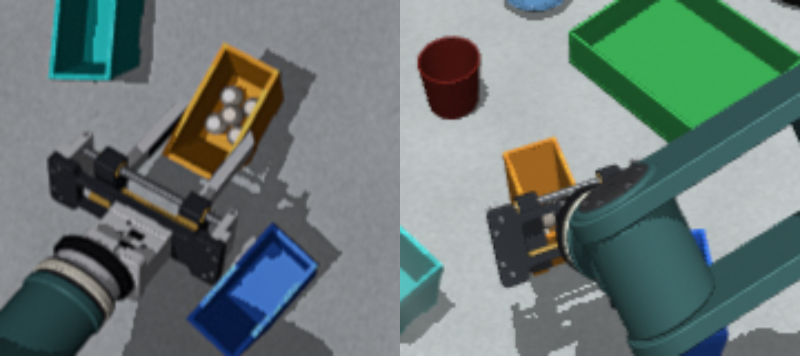

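```bash
python3 -c "
from h import *
s,Rt=rep(); g=s['tcp_pos']-.0188*Rt[:,2]
disp([0,0,.09]); disp(np.array([.562,-.022,.17])-g-[0,0,.09])"
```

```text
t 12.68 q [ 58.8  10.8 101.3 -54.1  74.1  15.9] tcp [0.4839 0.3215 0.0681] grasp [0.4709 0.3284 0.0799] gap 0.0637 F [-0.7 -0.8 -3.9]
 tilt 51.3 az -28.1 toolx [0.4714 0.8819 0.0004] tooly [ 0.5515 -0.2951  0.7803]
world [0.   0.   0.09] -> tool [ 0.      0.0702 -0.0563]
world [ 0.0911 -0.3504  0.0001] -> tool [-0.2661  0.1538  0.1914]
```

>>> {"op": "play_rows", "data": {"commands": [[0,0.0234,-0.0188,0],[0,0.0234,-0.0188,0],[0,0.0234,-0.0188,0],[-0.0133,0.0077,0.0096,0],[-0.0266,0.0154,0.0191,0],[-0.0266,0.0154,0.0191,0],[-0.0266,0.0154,0.0191,0],[-0.0266,0.0154,0.0191,0]]}}

```text
clock: 13.68
tcp_pos: [0.5234, 0.1606, 0.1552]
tool_rot: [128.8, 0.3, 61.8]
wrist_force: [0.7, -0.8, -4.7]
finger_gap: 0.0637
```

>>> {"op": "play_rows", "data": {"commands": [[-0.0266,0.0154,0.0191,0],[-0.0266,0.0154,0.0191,0],[-0.0266,0.0154,0.0191,0],[-0.0266,0.0154,0.0191,0],[-0.0266,0.0154,0.0191,0],[-0.0133,0.0077,0.0096,0],[0,0,0,0],[0,0,0,0]]}}

```text
clock: 14.68
tcp_pos: [0.5735, -0.0293, 0.1567]
tool_rot: [128.8, 0.1, 61.8]
wrist_force: [0.2, 0.5, -4.5]
finger_gap: 0.0638
```

```bash
python3 -c "
from h import *
s,Rt=rep(); g=s['tcp_pos']-.0188*Rt[:,2]
disp(np.array([.562,-.022,.17])-g)
q=s['qpos']
for k in range(1,19):
    q,e=ik(s['tcp_pos'],Rt@R.from_euler('z',10*k,degrees=True).as_matrix(),q)
print(q,e)
# lowest pot point & rim position during turn
pot=np.array([.4627,.3268,0]);G0=np.array([.471,.3282,.0498]);
u=np.array([np.cos(np.radians(-27.9)),np.sin(np.radians(-27.9)),0]); v=np.array([-u[1],u[0],0])
for ps in range(0,181,30):
    M=Rt@R.from_euler('z',ps,degrees=True).as_matrix()@Rt.T
    off=-.008*u+np.array([0,0,-.05])
    P=[M@(off+a*u+b*.032*v+np.array([0,0,h])) for a,h in((.04,0),(-.04,0),(.063,.078),(-.063,.078)) for b in(1,-1)]
    P=np.array(P)+g; i=P[:,2].argmin(); z=M[:,2]; print(ps,'tilt',np.degrees(np.arccos(z[2])).round(),'low',P[i],i,'zdir',z)
for n in('top','side'):
    f=cam(n);cv2.imwrite('pics/%s4.png'%n,f['image'])
"
```

```text
t 14.68 q [ 10.6 -20.7 118.9 -42.5  46.4 -31. ] tcp [ 0.5735 -0.0293  0.1567] grasp [ 0.5606 -0.0223  0.1684] gap 0.0638 F [ 0.2  0.5 -4.5]
 tilt 51.2 az -28.3 toolx [ 0.4724  0.8814 -0.0021] tooly [ 0.5535 -0.2949  0.7789]
world [0.0014 0.0003 0.0016] -> tool [ 0.001   0.0019 -0.0001]
[  9.8761 -20.9859 118.8196 -41.0112  46.0741 147.06  ] 0.007474907693271407
0 tilt 0.0 low [ 0.6038 -0.009   0.1184] 0 zdir [-0. -0.  1.]
30 tilt 23.0 low [ 0.5729 -0.0496  0.108 ] 1 zdir [-0.2422 -0.3119  0.9187]
60 tilt 46.0 low [ 0.5791 -0.0319  0.1043] 1 zdir [-0.5347 -0.4783  0.6967]
90 tilt 67.0 low [ 0.5906 -0.0172  0.1083] 1 zdir [-0.7993 -0.4544  0.3933]
120 tilt 85.0 low [ 0.5316 -0.0443  0.1092] 5 zdir [-0.9649 -0.2468  0.09  ]
150 tilt 98.0 low [ 0.5419 -0.0132  0.1021] 5 zdir [-0.9872  0.089  -0.1321]
180 tilt 102.0 low [0.5618 0.0129 0.1085] 5 zdir [-0.8603  0.463  -0.2134]
```

View pics/top4.png

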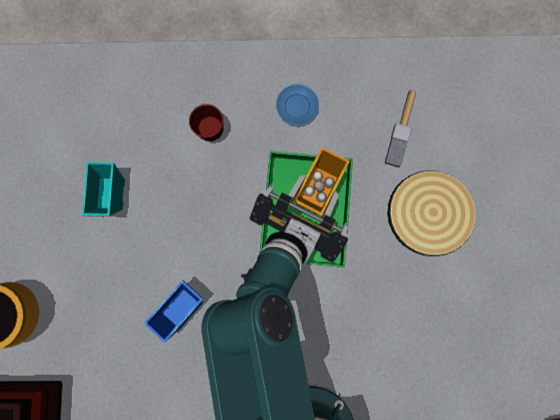

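View pics/side4.png

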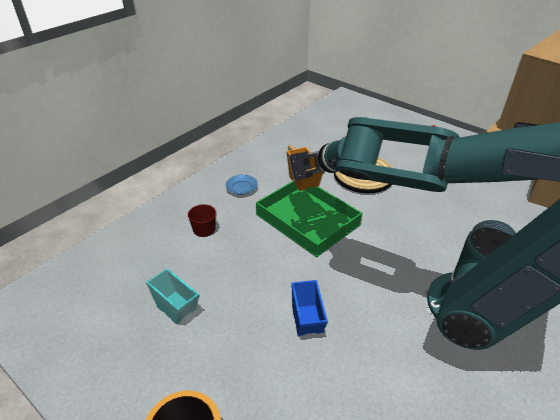

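All five stones are still in the pot over the tray. Next I'll lower slightly and turn about tool z.

>>> {"op": "play_rows", "data": {"commands": [[0,-0.0097,0.0078,0],[0,-0.0097,0.0078,0],[0,0,0,0.16],[0,0,0,0.16],[0,0,0,0.16],[0,0,0,0.16],[0,0,0,0.16],[0,0,0,0.16],[0,0,0,0.16],[0,0,0,0.16],[0,0,0,0.16],[0,0,0,0.16]]}}

```text
clock: 16.27
tcp_pos: [0.5743, -0.0287, 0.1323]
tool_rot: [-177.7, -51.2, -31.1]
wrist_force: [-0.5, -0.1, -4.9]
finger_gap: 0.0636
```

>>> {"op": "play_rows", "data": {"commands": [[0,0,0,0.13],[0,0,0,0.13],[0,0,0,0.13],[0,0,0,0.13],[0,0,0,0.13],[0,0,0,0.13],[0,0,0,0.13],[0,0,0,0.13],[0,0,0,0.13],[0,0,0,0.13],[0,0,0,0],[0,0,0,0]]}}

```text
clock: 17.77
tcp_pos: [0.5748, -0.0287, 0.1336]
tool_rot: [-129.6, -10.9, -109.3]
wrist_force: [0.3, 0.3, -3.6]
finger_gap: 0.0641
```

```bash
python3 -c "
from h import *
s,Rt=rep()
for n in('top','side'):
    f=cam(n);cv2.imwrite('pics/%s5.png'%n,f['image'])
a=cv2.imread('pics/top5.png')[130:290,220:400];b=cv2.imread('pics/side5.png')[130:270,220:400]
cv2.imwrite('pics/c5.png',np.hstack([cv2.resize(a,(400,356)),cv2.resize(b,(400,356))]))"
```

```text
t 17.77 q [ 10.6 -19.1 120.7 -44.9  43.8 138.4] tcp [ 0.5748 -0.0287  0.1336] grasp [ 0.5619 -0.0218  0.1453] gap 0.0641 F [ 0.3  0.3 -3.6]
 tilt 51.3 az -28.1 toolx [-0.3243 -0.927   0.1886] tooly [-0.6491  0.073  -0.7572]
```

View pics/c5.png

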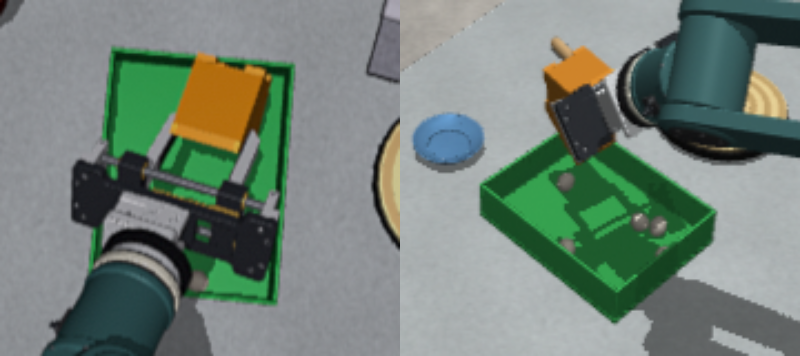

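```bash
python3 -c "
from h import *
s,Rt=rep()
f=cam('side');im=f['image'][170:265,250:370];cv2.imwrite('pics/c6.png',cv2.resize(im,None,fx=6,fy=6,interpolation=cv2.INTER_CUBIC))"
```

```text
t 17.88 q [ 10.6 -19.1 120.7 -44.9  43.8 138.4] tcp [ 0.5749 -0.0288  0.1339] grasp [ 0.5619 -0.0219  0.1456] gap 0.064 F [ 0.6  0.  -3.3]
 tilt 51.3 az -28.1 toolx [-0.325  -0.9269  0.1879] tooly [-0.6486  0.0738 -0.7576]
```

View pics/c6.png

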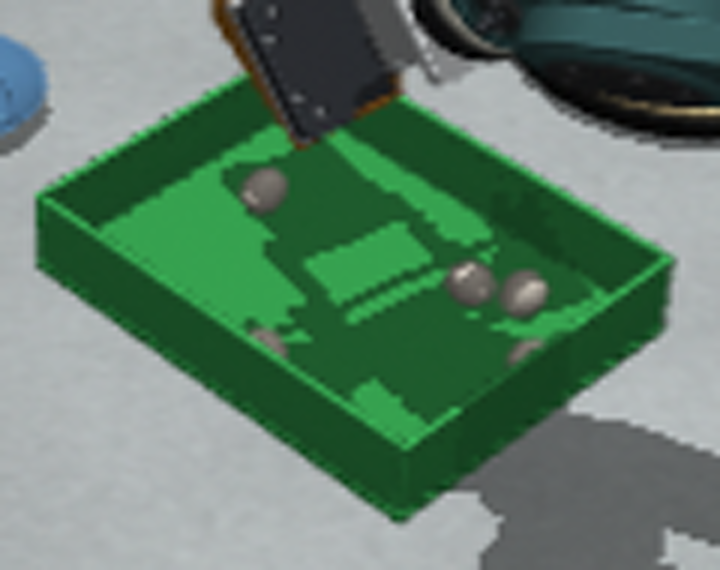

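All five stones lie in the tray at crop pixels (265,190), (470,283), (524,294), (268,343) and (525,352). I'll turn back by the same amount.

>>> {"op": "play_rows", "data": {"commands": [[0,0,0,-0.16],[0,0,0,-0.16],[0,0,0,-0.16],[0,0,0,-0.16],[0,0,0,-0.16],[0,0,0,-0.16],[0,0,0,-0.16],[0,0,0,-0.16],[0,0,0,-0.16],[0,0,0,-0.16]]}}

```text
clock: 19.18
tcp_pos: [0.575, -0.0289, 0.1342]
tool_rot: [161.1, -48.7, -3.7]
wrist_force: [0.1, 0.0, -3.3]
finger_gap: 0.0635
```

>>> {"op": "play_rows", "data": {"commands": [[0,0,0,-0.13],[0,0,0,-0.13],[0,0,0,-0.13],[0,0,0,-0.13],[0,0,0,-0.13],[0,0,0,-0.13],[0,0,0,-0.13],[0,0,0,-0.13],[0,0,0,-0.13],[0,0,0,-0.13],[0,0.0195,-0.0156,0],[0,0,0,0]]}}

```text
clock: 20.68
tcp_pos: [0.5766, -0.0285, 0.1626]
tool_rot: [128.4, -0.2, 61.9]
wrist_force: [0.5, -0.0, -3.4]
finger_gap: 0.0637
```

```bash
python3 -c "
from h import *
s,Rt=rep(); g=s['tcp_pos']-.0188*Rt[:,2]
f=cam('top')
c=big(mask(f,(10,110,60),(28,255,255),(270,130,370,260)))
z=g[2]+.028
pts=np.array([plane(f,*p[0],z)[:2] for p in c]);print(cv2.minAreaRect((pts*1000).astype(np.float32)))
cv2.imwrite('pics/top7.png',f['image']);cv2.imwrite('pics/side7.png',cam('side')['image'])
a=cv2.imread('pics/top7.png')[130:290,220:400];b=cv2.imread('pics/side7.png')[120:260,220:400]
cv2.imwrite('pics/c7.png',np.hstack([cv2.resize(a,(400,356)),cv2.resize(b,(400,356))]))
disp(np.array([.506,-.302,.17])+.008*np.array([.884,-.468,0])-g)"
```

```text
t 20.68 q [ 10.6 -20.8 118.5 -42.5  46.2 -31.1] tcp [ 0.5766 -0.0285  0.1626] grasp [ 0.5636 -0.0216  0.1743] gap 0.0637 F [ 0.5 -0.  -3.4]
 tilt 51.6 az -28.0 toolx [0.4708 0.8822 0.003 ] tooly [ 0.5468 -0.2946  0.7837]
((556.2490844726562, -18.329971313476562), (66.14601135253906, 126.56774139404297), 61.76129913330078)
world [-0.0506 -0.2841 -0.0043] -> tool [-0.2744  0.0526  0.0725]
```

View pics/c7.png

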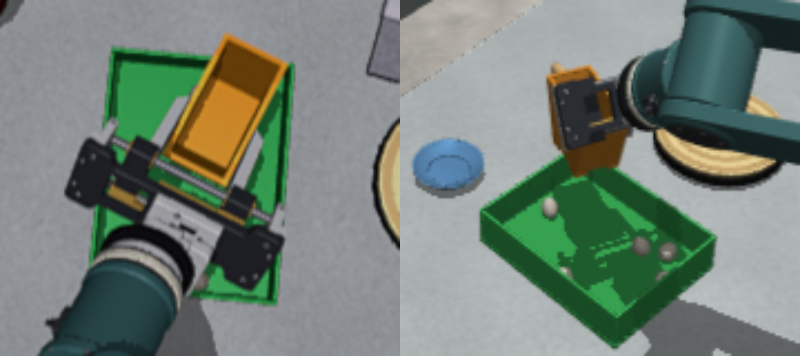

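The empty pot is level in the gripper: its rim measures 126.6 × 66 mm at the expected height. I'll carry it to the mat.

>>> {"op": "play_rows", "data": {"commands": [[-0.0274,0.0053,0.0072,0],[-0.0274,0.0053,0.0072,0],[-0.0274,0.0053,0.0072,0],[-0.0274,0.0053,0.0072,0],[-0.0274,0.0053,0.0072,0],[-0.0274,0.0053,0.0072,0],[-0.0274,0.0053,0.0072,0],[-0.0274,0.0053,0.0072,0],[-0.0274,0.0053,0.0072,0],[-0.0274,0.0053,0.0072,0],[0,0,0,0]]}}

```text
clock: 22.15
tcp_pos: [0.5227, -0.3144, 0.1531]
tool_rot: [128.9, 0.0, 61.7]
wrist_force: [0.4, 0.6, -3.9]
finger_gap: 0.064
```

```bash
python3 -c "
from h import *
s,Rt=rep(); g=s['tcp_pos']-.0188*Rt[:,2]
f=cam('top')
c=big(mask(f,(10,150,60),(24,255,255),(350,120,510,290)))
pts=np.array([plane(f,*p[0],g[2]+.028)[:2] for p in c]);print(cv2.minAreaRect((pts*1000).astype(np.float32)))
cv2.imwrite('pics/top8.png',f['image']);cv2.imwrite('pics/side8.png',cam('side')['image'])
a=cv2.imread('pics/top8.png')[130:290,350:530];b=cv2.imread('pics/side8.png')[60:270,230:500]
cv2.imwrite('pics/c8.png',np.hstack([cv2.resize(a,(400,356)),cv2.resize(b,(400,356))]))
disp(np.array([.506,-.302,.082])+.008*np.array([.884,-.468,0])-g)"
```

```text
t 22.15 q [ -44.3  -23.7  121.2   22.1   34.5 -118.7] tcp [ 0.5227 -0.3144  0.1531] grasp [ 0.5098 -0.3074  0.1649] gap 0.064 F [ 0.4  0.6 -3.9]
 tilt 51.1 az -28.4 toolx [ 0.4748  0.8801 -0.0005] tooly [ 0.5531 -0.2979  0.778 ]
((505.3166809082031, -305.22412109375), (66.13678741455078, 120.0361328125), 62.6023063659668)
world [ 0.0032  0.0017 -0.0829] -> tool [ 0.003  -0.0632  0.0536]
```

View pics/c8.png

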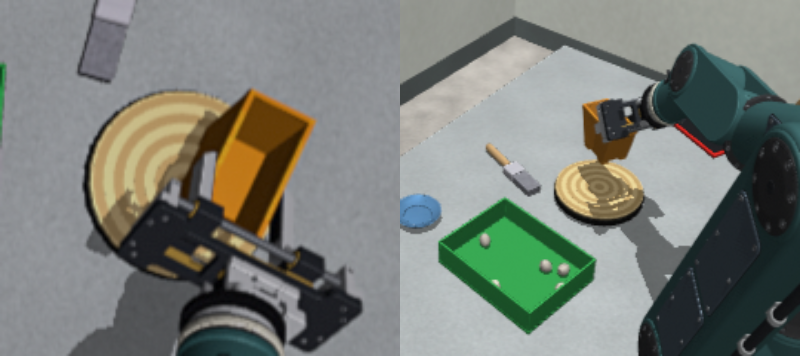

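>>> {"op": "play_rows", "data": {"commands": [[0.0008,-0.0148,0.0125,0],[0.0008,-0.0148,0.0125,0],[0.0008,-0.0148,0.0125,0],[0.0006,-0.0148,0.0125,0],[0,0,0,0],[0,0,0,0]]}}

```text
clock: 23.0
tcp_pos: [0.5283, -0.3105, 0.079]
tool_rot: [128.6, 0.0, 61.9]
wrist_force: [-0.1, 0.5, -3.5]
finger_gap: 0.0637
```

```bash
python3 -c "
from h import *
s,Rt=rep(); g=s['tcp_pos']-.0188*Rt[:,2]
disp([0,0,-.002])"
```

```text
t 23.0 q [ -43.3  -17.7  126.7   30.8   23.7 -128.3] tcp [ 0.5283 -0.3105  0.079 ] grasp [ 0.5154 -0.3036  0.0907] gap 0.0637 F [-0.1  0.5 -3.5]
 tilt 51.4 az -28.1 toolx [ 0.4705  0.8824 -0.0006] tooly [ 0.5509 -0.2932  0.7814]
world [ 0.     0.    -0.002] -> tool [ 0.     -0.0016  0.0012]
```

>>> {"op": "play_rows", "data": {"commands": [[0,-0.0016,0.0012,0],[0,-0.0016,0.0012,0],[0,-0.0016,0.0012,0],[0,-0.0016,0.0012,0],[0,-0.0016,0.0012,0],[0,0,0,0]]}}

```text
clock: 23.75
tcp_pos: [0.5273, -0.3107, 0.0676]
tool_rot: [128.7, -0.0, 61.9]
wrist_force: [0.6, -0.3, -3.8]
finger_gap: 0.064
```

>>> {"op": "play_rows", "data": {"commands": [[0,-0.0008,0.0006,0],[0,-0.0008,0.0006,0],[0,0,0,0]]}}

```text
clock: 24.12
tcp_pos: [0.5276, -0.311, 0.0665]
tool_rot: [128.6, 0.0, 61.9]
wrist_force: [0.5, -1.2, -3.0]
finger_gap: 0.0639
```

```bash
python3 -c "
from h import *
rep()"
```

```text
t 24.12 q [ -43.4  -16.5  127.5   33.3   22.  -131.1] tcp [ 0.5276 -0.311   0.0665] grasp [ 0.5146 -0.3041  0.0782] gap 0.0639 F [ 0.5 -1.2 -3. ]
 tilt 51.4 az -28.2 toolx [ 0.4717  0.8818 -0.0003] tooly [ 0.5506 -0.2943  0.7812]
```

>>> {"op": "play_rows", "data": {"commands": [[0,-0.0008,0.0006,0],[0,0,0,0]]}}

```text
clock: 24.38
tcp_pos: [0.5279, -0.3114, 0.0665]
tool_rot: [128.5, 0.0, 61.8]
wrist_force: [0.6, 0.3, -0.0]
finger_gap: 0.0635
```

>>> {"op": "play_rows", "data": {"commands": [[0,-0.0008,0.0006,0],[0,0,0,0]]}}

```text
clock: 24.62
tcp_pos: [0.5284, -0.3117, 0.0666]
tool_rot: [128.4, 0.0, 61.8]
wrist_force: [-2.0, 3.0, 5.3]
finger_gap: 0.0637
```

The mat is carrying the pot: wrist force in z has gone from −3.6 to +5.3 N. I'll open the fingers and back out along the tool axis.

>>> {"op": "play_rows", "data": {"commands": [[0,0,0,0],[0,0,0,0],[0,0,0,0],[0,0,0,0],[0,0,0,0],[0,0,0,0]], "grip": 0.094}}

```text
clock: 25.38
tcp_pos: [0.5273, -0.3108, 0.064]
tool_rot: [128.7, 0.0, 61.9]
wrist_force: [0.1, -0.2, 0.3]
finger_gap: 0.0942
```

```bash
python3 -c "
from h import *
s,Rt=rep()
q=s['qpos']
for k in range(1,13):
    q,e=ik(s['tcp_pos']-Rt[:,2]*.02*k,Rt,q); print(k,q.round(1),round(e,4))
for n in('top','side'): cv2.imwrite('pics/%s9.png'%n,cam(n)['image'])
a=cv2.imread('pics/top9.png')[130:290,350:530];b=cv2.imread('pics/side9.png')[60:270,230:500]
cv2.imwrite('pics/c9.png',np.hstack([cv2.resize(a,(400,356)),cv2.resize(b,(400,356))]))"
```

```text
t 25.38 q [ -43.4  -16.3  127.7   33.8   21.8 -131.6] tcp [ 0.5273 -0.3108  0.064 ] grasp [ 0.5144 -0.3038  0.0758] gap 0.0942 F [ 0.1 -0.2  0.3]
 tilt 51.3 az -28.1 toolx [ 0.4716  0.8818 -0.0001] tooly [ 0.5511 -0.2947  0.7806]
1 [ -44.3  -20.2  128.7   31.4   24.6 -129.2] 0.0
2 [ -45.2  -24.2  129.6   29.4   27.8 -127.4] 0.0
3 [ -46.2  -28.3  130.3   27.9   31.1 -126. ] 0.0
4 [ -47.4  -32.3  130.9   26.9   34.7 -124.9] 0.0
5 [ -48.7  -36.3  131.3   26.1   38.5 -124.2] 0.0
6 [ -50.2  -40.2  131.6   25.7   42.4 -123.8] 0.0
7 [ -51.8  -43.4  131.2   25.4   46.8 -123.5] 0.008
8 [ -53.2  -43.4  128.4   24.7   52.3 -123. ] 0.0502
9 [ -55.1  -43.4  125.7   24.7   58.  -123.4] 0.0907
10 [ -57.6  -43.4  123.1   25.5   63.8 -124.6] 0.1273
11 [ -60.9  -43.4  120.7   27.    69.6 -126.7] 0.1585
12 [ -65.1  -43.4  118.6   29.3   75.6 -129.6] 0.183
```

View pics/c9.png

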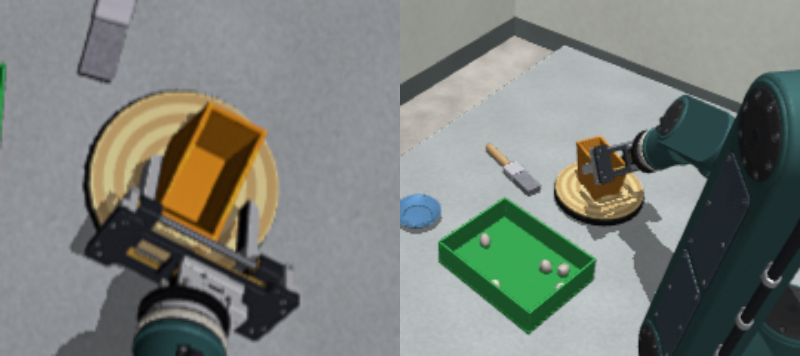

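>>> {"op": "play_rows", "data": {"commands": [[0,0,-0.02,0],[0,0,-0.02,0],[0,0,-0.02,0],[0,0,-0.02,0],[0,0,-0.02,0],[0,0.03,-0.024,0],[0,0.03,-0.024,0],[0,0.03,-0.024,0],[0,0.03,-0.024,0],[0,0,0,0],[0,0,0,0]]}}

```text
clock: 26.85
tcp_pos: [0.4582, -0.2736, 0.2786]
tool_rot: [128.8, -0.0, 61.9]
wrist_force: [0.2, -0.6, -0.6]
finger_gap: 0.094
```

```bash
python3 -c "
from h import *
s,Rt=rep()
F={n:cam(n) for n in('top','side')}
f=F['top']
for n,r in(('top',(380,150,490,270)),('side',(320,100,410,200))):
    f=F[n]; c=big(mask(f,(8,170,40),(22,255,255),r)); pts=np.array([plane(f,*p[0],.106)[:2] for p in c]);print(n,cv2.minAreaRect((pts*1000).astype(np.float32)))
    cv2.imwrite('pics/%s10.png'%n,f['image'])
a=cv2.imread('pics/top10.png')[80:290,250:500];b=cv2.imread('pics/side10.png')[100:265,220:410]
cv2.imwrite('pics/c10.png',np.hstack([cv2.resize(a,(400,340)),cv2.resize(b,(400,340))]))"
```

```text
t 26.85 q [ -48.7  -39.5  115.4   19.2   56.3 -114.1] tcp [ 0.4582 -0.2736  0.2786] grasp [ 0.4453 -0.2667  0.2903] gap 0.094 F [ 0.2 -0.6 -0.6]
 tilt 51.2 az -28.1 toolx [0.4713 0.882  0.0004] tooly [ 0.5525 -0.2956  0.7794]
top ((511.8224182128906, -293.3895263671875), (81.04593658447266, 126.26995849609375), 61.563499450683594)
side ((494.07330322265625, -260.74932861328125), (119.32780456542969, 188.30178833007812), 61.386390686035156)
```

View pics/c10.png

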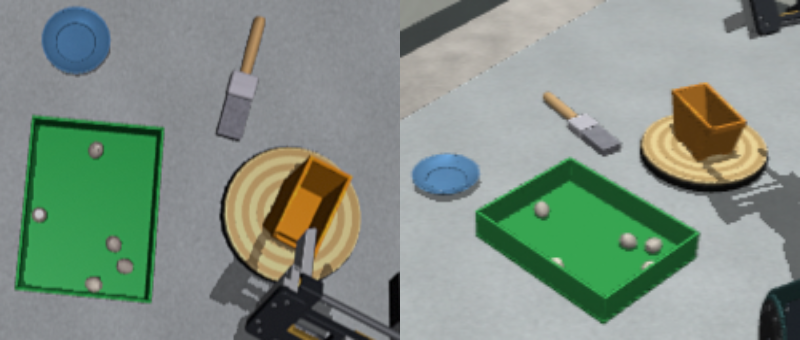

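View pics/top10.png

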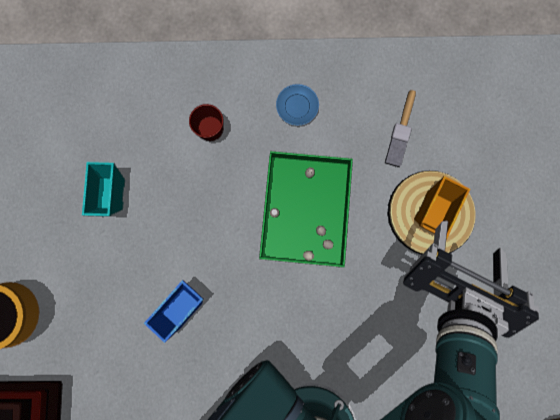

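```bash
python3 -c "
from h import *
print(bot.job_done())"
```

```text
the job is handed in; nothing more can be done
None
```

The pot is standing on the straw mat, all five stones are in the tray, and I handed the job in at about 27 s of the 51 s allowed. `bot.job_done()` gives no verdict, so I don't know how it was judged.

**What I did**
- **Tilting the tool:** the rows can't tilt the tool directly. I pushed it against the reach limit in free space until it leaned 51° along the pot's long axis, and that tilt stayed.
- **Gripping and pouring:** I gripped the pot on its flat sides at that angle and lifted it over the tray. Turning about 166° around the tool axis tipped the pot to roughly 100°.
- **Placing:** I turned back by the same amount, lowered the pot onto the mat in 1–2 mm steps (last measured wrist force about 6 N), opened the fingers and backed away.

**Last checks**
- **Stones:** the top view shows five stones inside the tray walls. The load on the wrist had also dropped by about one newton after pouring, close to the weight of five stones.
- **Pot position:** from the arm's pose at release, the pot's centre is about 2 mm from the mat's centre. The camera check on its width failed: the mask took in the lit side wall and read 81 mm instead of 64, so only its length (126 mm) is confirmed. I did not triangulate its tilt; both views show it upright on its feet.
- **Bystanders:** the maroon pot, brush and saucer look unmoved in the top view, and so do the two look-alike pots. The gripper is clear of everything.

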